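Point out the bottle, the dish and the marker to a trainee

TASK

Show the trainee at the bench what to use for the next culture by pointing down with the fingertips at three things in this order: the blue-capped bottle, then the small petri dish, then the red marker. At each one bring the fingertips two to three centimetres above its middle and stay there for about two seconds; touch and move nothing on the bench. Travel from one to the next with the hand raised, so that you never point closely at any of the other bottles, dishes or the green marker, and finish with the hand raised at least 20 cm above the table.

Things in the scene. Friction and masses are not known exactly. Their poses are not given: they have to be found in the camera images.
- bottle_blue: The first thing to point at: reagent bottle with a blue cap and pink contents, 44 mm across, 88 mm tall to the top of the cap. Its origin is the centre of its underside, z up along its axis; it stands upright on the table (z = 0).
- bottle_white: Not to be pointed at: bottle of the same shape with a white cap and yellowish contents, 44 mm across, 88 mm tall. Its origin is the centre of its underside, z up along its axis; it stands upright on the table (z = 0).
- bottle_black: Not to be pointed at: bigger bottle with a black cap, cream body and green band, 53 mm across, 112 mm tall. Its origin is the centre of its underside, z up along its axis; it stands upright on the table (z = 0).
- dish_small: The second thing to point at: the smallest of three dishes, 39 mm across, 14 mm tall; clear polystyrene petri dish lying flat on the table; its origin is the centre of its underside, z up.
- dish_big_1: Not to be pointed at: big dish, 64 mm across, 18 mm tall; clear polystyrene petri dish lying flat on the table; its origin is the centre of its underside, z up.
- dish_big_2: Not to be pointed at: big dish, 64 mm across, 18 mm tall; clear polystyrene petri dish lying flat on the table; its origin is the centre of its underside, z up.
- marker_red: The third thing to point at: white marker pen with a red cap at one end, 135 mm long, 17 mm thick; it lies flat on the table along its own y axis (y level, any direction); its origin is under the middle of its length, at table height.
- marker_green: Not to be pointed at: white marker pen with a green cap at one end, 135 mm long, 17 mm thick; it lies flat on the table along its own y axis (y level, any direction); its origin is under the middle of its length, at table height.
Mind the look-alikes: they are no part of the job. Several things have the shape of the dish_small; the one meant has the colours described above.

How it is judged:
By the outcome, as a careful person would: the job done as asked, in the order asked, and still so for the second after the job is handed in, with the robot touching nothing.
It also fails if it takes over 59 s, if anything falls off the work surface, if the arm or the gripper's body presses on something with over 40 N, if the wrist force passes 120 N, or if a joint passes its speed limit or range.

ROBOT

A 7-joint arm with a two-finger parallel gripper is mounted at the origin on a cart in front of the work surface, level with it; the furniture and walls round the work are solid. World frame = base frame: x ahead of the robot, y to its left, z up, the work surface at z = 0. Lengths are in m, angles in rad, forces in N, time in s.
With the tool pointing down it reaches from about 0.425 to 0.925 m from the base axis. Payload 6.8 kg.
Tool frame: the origin (TCP) lies on the centre line of the jaws, within the pads' length; the fingertips stand 11 mm ahead of it and the grasp point (between the pads) lies 8 mm behind it; z points along the fingers, y is the direction in which the jaws open and shut (so a half turn about z gives the same grasp; the last joint's range is limited). The gripper opens to 85 mm and grips with 20 to 120 N. Pads are 22 mm wide; open, the fingers measure 114 mm over their backs; the gripper's body (76 mm by 85 mm) begins 54 mm behind the grasp point. The pads swing forward as they close: fully open they stand 13 mm farther back than shut.
Start: joints at [-0.821, 0.477, 0.022, 1.555, -0.011, 1.109, -0.083], TCP at [0.511, 0.442, 0.204] pointing down, gripper open.
Joint ranges: [-2.96, 2.96], [-0.34, 2.1], [-1.41, 1.46], [0.24, 2.44], [-1.37, 4.51], [0.17, 1.92], [-2.96, 2.96]. Speed limits (rad/s): [2.39, 2.39, 3.14, 3.14, 3.14, 3.14, 3.14].

INTERFACE

Orientations are given as a rotation vector (axis times angle).
In Python, from bench import r gives the robot as it stands.
- The arm moves only by the tool send_rows, never from a script. Its argument "deltas" is a list of rows, each a list of 7 numbers: the opening, from 0 (shut) to 1 (fully open), then the shift along the tool's x, y, z as a fraction of full scale, then the turn, a rotation vector about the tool's x, y, z as a fraction of full scale. In form: [[hand, x, y, z, ax, ay, az], ...]. A call has 1 to 20 rows; each row is the pose to reach, as a shift and turn from the pose commanded when the call began, along the tool's axes at that moment, turning the shorter way round; what a row does not reach only later rows make up. Full scale, the value 1, is 150 mm for a shift and 180 degrees for a turn. A row lasts 1/12 s, in which the tool goes at most 41.7 mm and 7.16 degrees, less where a joint would pass 70% of its speed; a pose out of reach is approached as far as the arm can. A call with a number of a shift or a turn outside -1 to 1 is refused whole. A call with a gripper value outside its range is refused whole. The fingers move at their own pace and stop on an object; "squeeze" is the grip in N (left out, the last holds). Time passes only in rows, so rows that repeat a pose let the fingers close. It gives the time, the measured TCP pose, the force and the opening at its end, in the units of the state.
- r.get_obs(): the state, without advancing time (a new reading comes with each control period).
- r.grab_frame(name): name is "side" or "top"; returns a dict with "pixels" (400x640x3 uint8, red, green, blue), "camera_matrix" (3x3 intrinsics, pixels), "dist_coeffs" ([k1, k2, p1, p2, k3] as OpenCV has them; the pictures are not rectified), "rvec" (rotation vector, rad) and "tvec" (3), from world to camera coordinates, as OpenCV has them. Camera axes: x right, y down, z forward; pixel columns grow to the right and rows downward; lengths in m; the calibration is good to about 2 mm. A picture is of the moment at which its call begins. There is no depth.
- r.hand_in(): hands the job in, once; it reports no verdict.
The state is a dict: "clock": time; "joints": joint angles; "qvel": joint speeds; "tau": joint torques, N m; "tcp_pos": TCP position; "orientation": TCP orientation; "contact_force": force on the tool from outside, world axes, zero at the start; "moment": the same for the moment, N m; "grip_width": finger opening in m.
Only numpy, scipy, OpenCV 4.12 (cv2) and the standard library are available. Lean on these libraries where they do the work, as an engineer would, in place of code of your own. Each camera call takes 0.05 s, during which the arm holds its last target. There are 200 camera calls.

## Working session

There is one attempt and no reset: what is moved stays moved. The work goes in short steps, Python scripts to look and compute and a tool call to move; the robot and the scene stay as the last step left them, time stands still between calls to the robot, and variables do not carry over. Pictures are saved under pics/ and viewed, about 8 in all and at most 12, crops included, and the job is handed in when it is done.

Besides the shell and the picture viewer there is one more tool, called after ">>>" as name(argument=value, ...) on one line, values as JSON. send_rows: Moves the arm, as the interface text tells. Shift numbers are shares of 150 mm and turn numbers shares of 180 degrees, none past 1 either way. Its arguments: {"type":"object","properties":{"deltas":{"type":"array","items":{"type":"array","items":{"type":"number"}}},"squeeze":{"type":"number"}},"required":["deltas"]}

```bash
mkdir -p pics
cat > h.py <<'E'
import numpy as np, cv2
from bench import r
def grab(n,f):
    d=r.grab_frame(n); cv2.imwrite('pics/'+f,np.ascontiguousarray(d['pixels'][:,:,::-1])); np.save('pics/'+n+'.npy',d,allow_pickle=True); return d
def load(n): return np.load('pics/'+n+'.npy',allow_pickle=True).item()
def ray(d,uv,z):
    p=cv2.undistortPoints(np.array(uv,float).reshape(-1,1,2),np.array(d['camera_matrix']),np.array(d['dist_coeffs'],float)).reshape(-1,2)
    R=cv2.Rodrigues(np.array(d['rvec'],float))[0]; c=-R.T@np.array(d['tvec'],float).ravel()
    v=np.c_[p,np.ones(len(p))]@R
    return c+v*((z-c[2])/v[:,2])[:,None]
E
python3 - <<'E'
from h import *
for n in('top','side'):
    d=grab(n,n+'1.png'); R=cv2.Rodrigues(np.array(d['rvec'],float))[0]; print(n,-R.T@np.array(d['tvec']).ravel())
print(r.get_obs())
E
```

```text
top [ 0.38956487 -0.01215113  0.89260106]
side [0.47005103 0.90666339 0.40627357]
{'clock': 0.1, 'joints': array([-0.82109731,  0.47769394,  0.02235702,  1.55634587, -0.01151338,
        1.1093113 , -0.08308936]), 'qvel': array([-0.00171041, -0.0012994 , -0.00095895, -0.00406605,  0.00136155,
       -0.00105106, -0.00075985]), 'tau': array([ 3.97304742e-03, -5.97759962e+01,  1.61324266e+00, -2.81954116e+01,
        1.27595032e-02,  4.96185748e-03,  3.37548681e-05]), 'tcp_pos': array([0.51014862, 0.44112773, 0.20344184]), 'orientation': array([-1.30623859e+00, -2.85652450e+00,  2.39622236e-03]), 'contact_force': array([-0.1591315 ,  0.52476007,  0.76873318]), 'moment': array([-0.00240321, -0.02348761,  0.01911974]), 'grip_width': 0.08564824445467793}
```

View pics/top1.png

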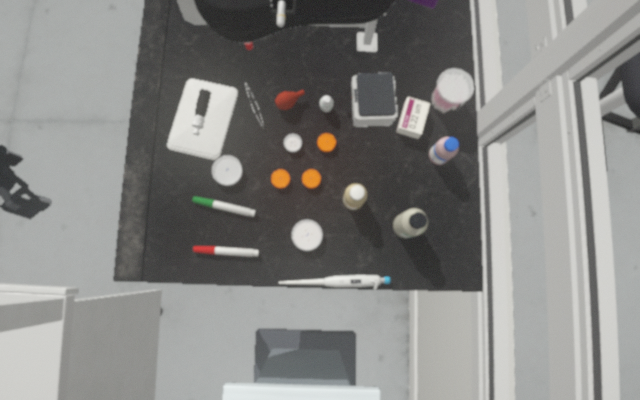

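View pics/side1.png

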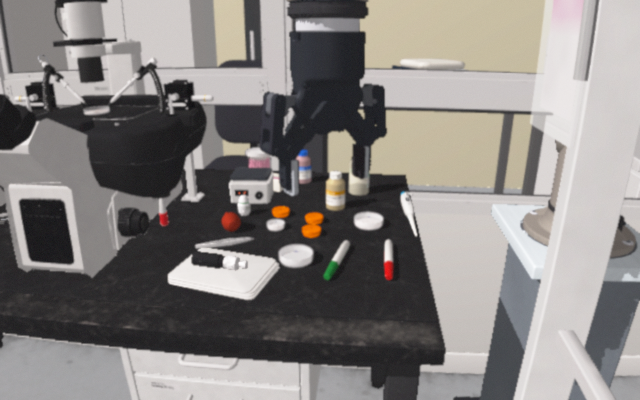

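The top view shows the blue-capped bottle at about (445,150), the small dish at (293,143) and the red marker at (226,251). The green marker is at (224,206), and the big dishes are at (227,170) and (307,236). The side view agrees. It also shows a microscope on the left and the gripper hanging over the bench. Next I'll measure positions.

Run:
```python
from h import *
d=load('top'); im=d['pixels']; hsv=cv2.cvtColor(im,cv2.COLOR_RGB2HSV)
def blobs(m,x0,y0,x1,y1):
    mm=np.zeros(m.shape,np.uint8); mm[y0:y1,x0:x1]=m[y0:y1,x0:x1]; n,l,s,c=cv2.connectedComponentsWithStats(mm); k=1+np.argmax(s[1:,4]); print(s[k]); 
    ys,xs=np.nonzero(l==k); return cv2.minAreaRect(np.c_[xs,ys].astype(np.float32)),c[k]
H,S,V=[hsv[...,i].astype(int) for i in range(3)]
blue=((H>100)&(H<125)&(S>110)&(V>90)).astype(np.uint8)
bright=((V>110)).astype(np.uint8)
for nm,m,b,z in [('blue',blue,(425,130,470,170),.088),('small',bright,(278,130,308,156),.012),('red',bright,(180,240,268,264),.0085),('green',bright,(180,190,268,222),.0085),('big1',bright,(208,150,248,190),.015),('big2',bright,(285,215,328,256),.015)]:
    q,c=blobs(m,*b); print(nm,q,c.round(1),ray(d,[q[0],c],z).round(4).tolist())
    if nm in('red','green'): print(ray(d,cv2.boxPoints(q),z).round(3).tolist())
pts=dict(white=(357,191),black=(418,219),pinkjar=(458,80),bench_tl=(150,5),tr=(470,5),bl=(117,280),br=(480,290),instr=(375,85),stage=(367,42),micro=(280,40),sheet=(305,390),frameL=(490,150),wallR=(560,150))
for k,p in pts.items(): print(k,p,[ray(d,[p],z)[0].round(3).tolist() for z in(0,.09)])
s=load('side');Vs=cv2.cvtColor(s['pixels'],cv2.COLOR_RGB2HSV)
print('side check: blue',ray(s,[(304,153)],.088),'small',ray(s,[(276,225)],.012),'red ends',ray(s,[(389,242),(390,277)],.0085))
```

```text
[445 136  14  15 151]
blue ((451.75006103515625, 143.75001525878906), (12.020814895629883, 14.142135620117188), 45.0) [451.5 143.5] [[0.6402, -0.2855, 0.088], [0.6408, -0.2851, 0.088]]
[283 133  19  19 297]
small ((292.0, 142.0), (18.0, 18.0), 90.0) [292.2 142.2] [[0.6565, 0.0362, 0.012], [0.6561, 0.0358, 0.012]]
[192 245  67  12 566]
red ((225.05328369140625, 250.25381469726562), (66.40225219726562, 8.90588092803955), 4.085616588592529) [225.5 250.3] [[0.4206, 0.1673, 0.0085], [0.4206, 0.1664, 0.0085]]
[[0.414, 0.237, 0.008], [0.432, 0.237, 0.008], [0.427, 0.098, 0.008], [0.409, 0.098, 0.008]]
[193 196  63  21 505]
green ((223.88238525390625, 205.47061157226562), (64.02940368652344, 8.731282234191895), 14.03624439239502) [225.8 206. ] [[0.5146, 0.1754, 0.0085], [0.5137, 0.1712, 0.0085]]
[[0.52, 0.244, 0.008], [0.538, 0.241, 0.008], [0.509, 0.107, 0.008], [0.491, 0.111, 0.008]]
[208 150  35  36 920]
big1 ((225.0, 167.5), (35.0, 34.0), 90.0) [224.8 167.6] [[0.5954, 0.1768, 0.015], [0.5951, 0.1772, 0.015]]
[291 219  32  32 824]
big2 ((306.5, 234.5), (31.0, 31.0), 90.0) [306.6 234.6] [[
[... 333 characters left out ...]
0], [0.952, -0.338, 0.09]]
bl (117, 280) [[0.351, 0.395, 0.0], [0.355, 0.354, 0.09]]
br (480, 290) [[0.352, -0.368, 0.0], [0.356, -0.332, 0.09]]
instr (375, 85) [[0.799, -0.145, 0.0], [0.758, -0.132, 0.09]]
stage (367, 42) [[0.905, -0.127, 0.0], [0.853, -0.115, 0.09]]
micro (280, 40) [[0.904, 0.074, 0.0], [0.852, 0.065, 0.09]]
sheet (305, 390) [[0.145, -0.007, 0.0], [0.169, -0.008, 0.09]]
frameL (490, 150) [[0.656, -0.402, 0.0], [0.629, -0.362, 0.09]]
wallR (560, 150) [[0.663, -0.565, 0.0], [0.635, -0.509, 0.09]]
side check: blue [[ 0.63705623 -0.26625938  0.088     ]] small [[0.65561399 0.04299644 0.012     ]] red ends [[0.41804508 0.09482255 0.0085    ]
 [0.42133939 0.23040821 0.0085    ]]
```

>>> send_rows(deltas=[[0,-0.1,-0.06,-0.1,0,0,0],[0,-0.2,-0.12,-0.2,0,0,0],[0,-0.3,-0.18,-0.3,0,0,0],[0,-0.4,-0.24,-0.4,0,0,0],[0,-0.5,-0.3,-0.4,0,0,0],[0,-0.6,-0.36,-0.4,0,0,0],[0,-0.7,-0.42,-0.4,0,0,0],[0,-0.8,-0.48,-0.4,0,0,0],[0,-0.85,-0.5,-0.4,0,0,0]])

```text
clock: 0.85
tcp_pos: [0.5379, 0.2921, 0.2641]
orientation: [1.311, 2.854, -0.002]
contact_force: [1.0, 0.1, -0.5]
grip_width: 0.0001
```

>>> send_rows(deltas=[[0,-0.1,-0.06,0,0,0,0],[0,-0.2,-0.12,0,0,0,0],[0,-0.3,-0.18,0,0,0,0],[0,-0.4,-0.24,0,0,0,0],[0,-0.5,-0.3,0,0,0,0],[0,-0.6,-0.36,0,0,0,0],[0,-0.7,-0.42,0,0,0,0],[0,-0.8,-0.48,0,0,0,0],[0,-0.85,-0.5,0,0,0,0]])

```text
clock: 1.6
tcp_pos: [0.5642, 0.1475, 0.2641]
orientation: [1.311, 2.855, -0.001]
contact_force: [0.1, -0.6, -1.0]
grip_width: 0.0
```

>>> send_rows(deltas=[[0,-0.1,-0.06,0,0,0,0],[0,-0.2,-0.12,0,0,0,0],[0,-0.3,-0.18,0,0,0,0],[0,-0.4,-0.24,0,0,0,0],[0,-0.5,-0.3,0,0,0,0],[0,-0.6,-0.36,0,0,0,0],[0,-0.7,-0.42,0,0,0,0],[0,-0.8,-0.48,0,0,0,0],[0,-0.85,-0.5,0,0,0,0]])

```text
clock: 2.35
tcp_pos: [0.5907, 0.0027, 0.2642]
orientation: [1.31, 2.855, -0.001]
contact_force: [-0.9, -0.5, 0.2]
grip_width: -0.0003
```

>>> send_rows(deltas=[[0,-0.1,-0.06,0,0,0,0],[0,-0.2,-0.12,0,0,0,0],[0,-0.3,-0.18,0,0,0,0],[0,-0.4,-0.24,0,0,0,0],[0,-0.5,-0.3,0,0,0,0],[0,-0.6,-0.36,0,0,0,0],[0,-0.7,-0.42,0,0,0,0],[0,-0.8,-0.48,0,0,0,0],[0,-0.85,-0.5,0,0,0,0]])

```text
clock: 3.1
tcp_pos: [0.6173, -0.1424, 0.2641]
orientation: [1.309, 2.856, -0.001]
contact_force: [0.4, -1.0, -0.3]
grip_width: 0.0002
```

```bash
cat >> h.py <<'E'
def delta(t):
    o=r.get_obs(); R=cv2.Rodrigues(np.array(o['orientation']))[0]
    return (R.T@(np.array(t)-o['tcp_pos'])/.15).round(3), o['tcp_pos'].round(4), round(o['clock'],2)
def proj(d,p): return cv2.projectPoints(np.array(p,float).reshape(-1,1,3),np.array(d['rvec'],float),np.array(d['tvec'],float),np.array(d['camera_matrix']),np.array(d['dist_coeffs'],float))[0].reshape(-1,2).round(1)
E
python3 - <<'E'
from h import *
d=grab('side','s2.png'); print(delta([.6405,-.285,.264]))
p=r.get_obs()['tcp_pos']; print(proj(d,[p-[0,0,k] for k in(0,.011,.024)]), proj(d,[[.6405,-.285,.088]]))
im=cv2.imread('pics/s2.png')[40:260,200:420]; cv2.imwrite('pics/s2c.png',cv2.resize(im,None,fx=2.7,fy=2.7,interpolation=cv2.INTER_CUBIC))
E
```

```text
(array([-0.816, -0.5  ,  0.002]), array([ 0.6176, -0.1432,  0.2641]), 3.15)
[[304.   93.7]
 [304.1  98.4]
 [304.2 104. ]] [[303.7 151.2]]
```

View pics/s2c.png

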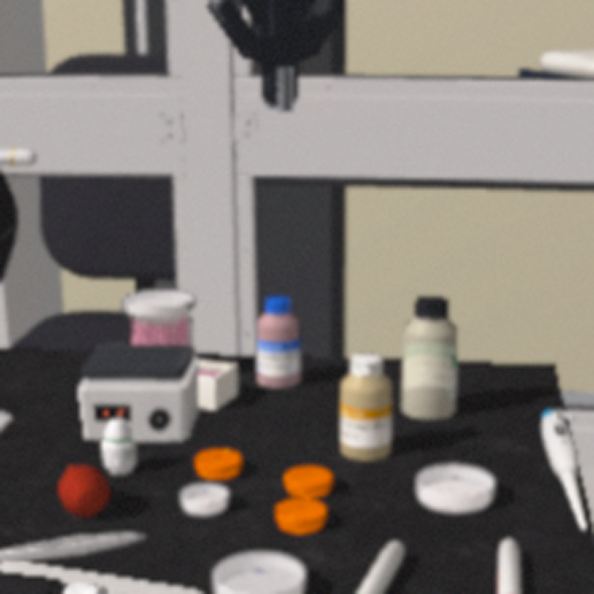

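The closed fingertips show at about (305,81), but TCP−11 mm projects to (304,98). The cap top agrees with its projection at about (303,151). I'll check the fingertip discrepancy with an enlarged, contrast-stretched crop and a check against the first picture.

Run:
```python
from h import *
a=cv2.imread('pics/s2.png')[30:130,250:360]; b=cv2.imread('pics/side1.png')[60:210,250:400]
d=load('side'); o=np.array([.5105,.4415,.204]); y=np.array([.756,.654,0])
q=proj(d,[o,o-[0,0,.011],o+.0425*y-[0,0,.011],o-.0425*y-[0,0,.011]]); print(q)
b=b.copy()
for p in q: cv2.circle(b,(int(p[0]-250),int(p[1]-60)),1,(0,0,255),-1)
a=np.clip((a.astype(float)-20)*1.4,0,255).astype(np.uint8)
a=cv2.resize(a,(396,360),interpolation=cv2.INTER_CUBIC); b=cv2.resize(b,(360,360),interpolation=cv2.INTER_CUBIC)
cv2.imwrite('pics/z3.png',np.hstack([a,b]))
```

```text
[[327.6 219. ]
 [327.6 227.9]
 [295.9 237.2]
 [356.6 219.3]]
```

View pics/z3.png

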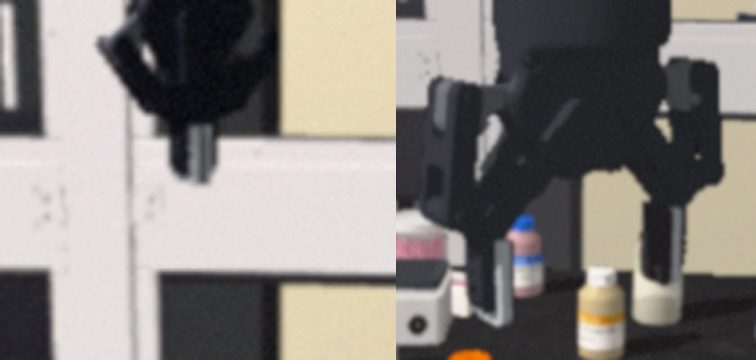

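The tip is clearly visible and sits about 17 px higher than predicted (40 px in the start picture). I'll triangulate it with the top view.

Run:
```python
from h import *
d=grab('top','t4.png'); s=load('side')
p=r.get_obs()['tcp_pos']; print(p,proj(d,[p,p-[0,0,.011]]))
for z in (.253,.27,.293): print(z,ray(s,[(304.8,81)],z),proj(d,ray(s,[(304.8,81)],z)))
im=cv2.imread('pics/t4.png')[80:300,280:500]; cv2.imwrite('pics/t4c.png',cv2.resize(im,None,fx=2.7,fy=2.7,interpolation=cv2.INTER_CUBIC))
```

```text
[ 0.6174591  -0.14144552  0.26402015] [[397.8 122.1]
 [396.4 124.5]]
0.253 [[ 0.66711313 -0.51590048  0.253     ]] [[616.2 105.5]]
0.27 [[ 0.64525642 -0.35811995  0.27      ]] [[533.1 109.5]]
0.293 [[ 0.61568558 -0.14465216  0.293     ]] [[403.9 116.8]]
```

View pics/t4c.png

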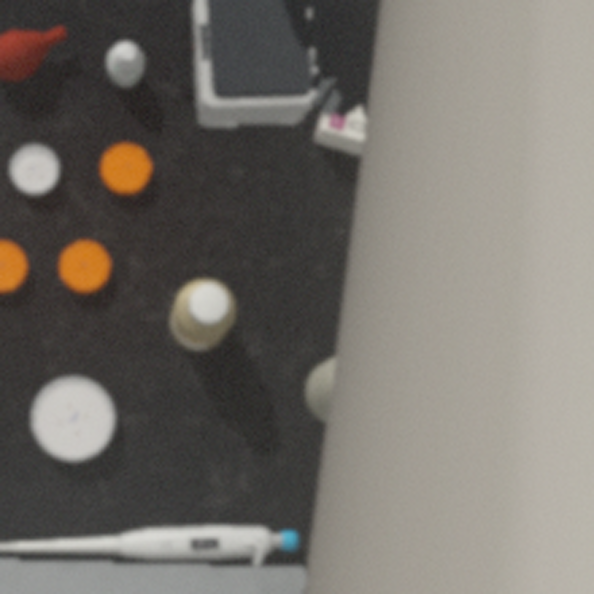

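The arm hides most of the top view, but a faint tip near (400,114) fits about z = 0.29. So the pictures put the tips roughly 40 mm higher than the stated geometry does. I'll go above the bottle at the cautious height, assuming the stated geometry, and compare tip and cap directly at equal depth.

>>> send_rows(deltas=[[0,-0.1,-0.06,0,0,0,0],[0,-0.2,-0.12,0,0,0,0],[0,-0.3,-0.18,0,0,0,0],[0,-0.4,-0.24,0,0,0,0],[0,-0.5,-0.3,0,0,0,0],[0,-0.6,-0.36,0,0,0,0],[0,-0.7,-0.42,0,0,0,0],[0,-0.815,-0.5,0,0,0,0],[0,-0.815,-0.5,0.1,0,0,0],[0,-0.815,-0.5,0.2,0,0,0],[0,-0.815,-0.5,0.3,0,0,0],[0,-0.815,-0.5,0.4,0,0,0],[0,-0.815,-0.5,0.5,0,0,0],[0,-0.815,-0.5,0.6,0,0,0],[0,-0.815,-0.5,0.6,0,0,0],[0,-0.815,-0.5,0.6,0,0,0]])

```text
clock: 4.53
tcp_pos: [0.6406, -0.2799, 0.1735]
orientation: [-1.303, -2.856, -0.001]
contact_force: [-0.8, 0.3, 0.2]
grip_width: -0.0001
```

Run:
```python
from h import *
d=grab('side','s5.png'); print(delta([.6405,-.285,.149]))
p=r.get_obs()['tcp_pos']; print(proj(d,[p-[0,0,k] for k in(0,.011)]), proj(d,[[.6405,-.285,.088],[.6405,-.285,0]]))
im=cv2.imread('pics/s5.png')[70:210,240:380]; cv2.imwrite('pics/s5c.png',cv2.resize(im,None,fx=4,fy=4,interpolation=cv2.INTER_CUBIC))
```

```text
(array([-0.019, -0.022,  0.171]), array([ 0.6412, -0.2806,  0.1747]), 4.58)
[[302.8 120.2]
 [302.9 124.3]] [[303.7 151.2]
 [304.1 181.5]]
```

View pics/s5c.png

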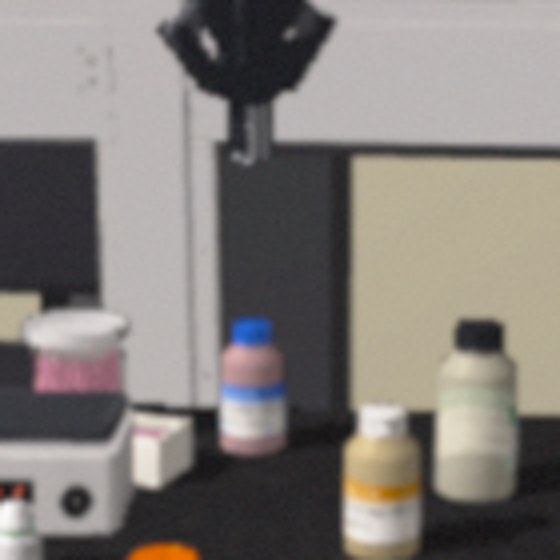

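The tip is at about (302,111) and the cap top at (303,150), a gap of about 11 cm by vision; the stated geometry would give 7.5 cm. I'll go to the height that leaves 20 mm by the stated geometry, which is safe either way, and look again.

>>> send_rows(deltas=[[0,-0.02,-0.02,0.06,0,0,0],[0,-0.02,-0.02,0.12,0,0,0],[0,-0.02,-0.02,0.18,0,0,0],[0,-0.02,-0.02,0.24,0,0,0],[0,-0.02,-0.02,0.3,0,0,0],[0,-0.02,-0.02,0.35,0,0,0],[0,-0.02,-0.02,0.37,0,0,0],[0,-0.02,-0.02,0.37,0,0,0],[0,-0.02,-0.02,0.37,0,0,0]])

```text
clock: 5.33
tcp_pos: [0.6402, -0.2862, 0.1187]
orientation: [-1.306, -2.857, -0.0]
contact_force: [0.8, -1.2, 0.2]
grip_width: -0.0001
```

Run:
```python
from h import *
d=grab('side','s6.png'); print(delta([.6405,-.285,.149]))
p=r.get_obs()['tcp_pos']; print(p,proj(d,[p-[0,0,k] for k in(0,.011)]), proj(d,[[.6405,-.285,.088],[.6405,-.285,.113]]))
im=cv2.imread('pics/s6.png')[100:200,255:355]; cv2.imwrite('pics/s6c.png',cv2.resize(im,None,fx=5,fy=5,interpolation=cv2.INTER_CUBIC))
```

```text
(array([ 0.007,  0.006, -0.199]), array([ 0.6405, -0.2864,  0.1192]), 5.38)
[ 0.64046558 -0.28637313  0.11915066] [[303.6 140. ]
 [303.7 143.9]] [[303.7 151.2]
 [303.6 142.3]]
```

View pics/s6c.png

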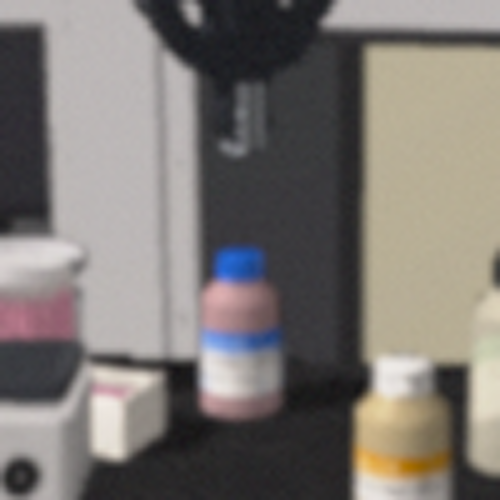

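The tip is at crop (238,155) and the cap top at (238,250), so about 52 mm of gap remains by the bottle's own scale. The pictures are clear: the tip is roughly 26 mm behind the reported TCP. I'll lower 28 mm slowly and check the force.

>>> send_rows(deltas=[[0,0.006,0.006,0.03,0,0,0],[0,0.006,0.006,0.06,0,0,0],[0,0.006,0.006,0.09,0,0,0],[0,0.006,0.006,0.12,0,0,0],[0,0.006,0.006,0.15,0,0,0],[0,0.006,0.006,0.175,0,0,0],[0,0.006,0.006,0.187,0,0,0],[0,0.006,0.006,0.187,0,0,0]])

```text
clock: 6.05
tcp_pos: [0.6399, -0.2848, 0.09]
orientation: [-1.306, -2.856, 0.0]
contact_force: [0.8, 0.1, 0.5]
grip_width: 0.0005
```

Run:
```python
from h import *
d=grab('side','s7.png')
o=r.get_obs();p=o['tcp_pos']; print(o['clock'],p,o['contact_force'],proj(d,[p-[0,0,k] for k in(0,.011)]), proj(d,[[.6405,-.285,z] for z in(.088,.108,.113,.118)]))
im=cv2.imread('pics/s7.png')[110:190,265:345]; cv2.imwrite('pics/s7c.png',cv2.convertScaleAbs(cv2.resize(im,None,fx=7,fy=7,interpolation=cv2.INTER_CUBIC),alpha=1.5))
```

```text
6.1 [ 0.64012592 -0.28491993  0.09044944] [-0.56447051 -0.34137009  0.202433  ] [[303.8 150.3]
 [303.9 154.2]] [[303.7 151.2]
 [303.6 144.1]
 [303.6 142.3]
 [303.5 140.5]]
```

View pics/s7c.png

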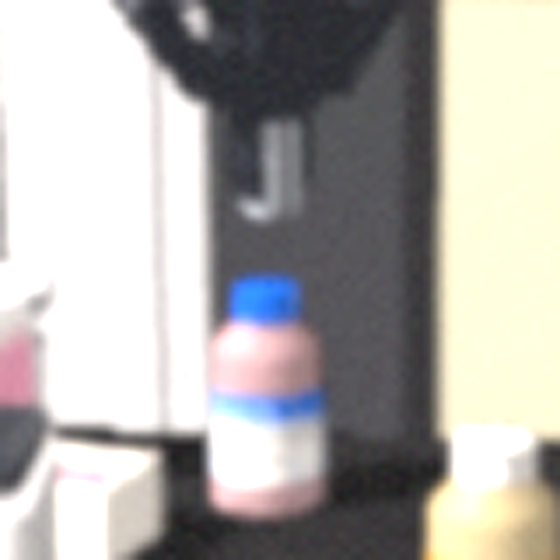

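The tip is at crop (268,219) and the cap at (268,280). The gap is about 27 mm, the force is nil and the columns agree. I'll check the sideways position (y) of the tip using the first top picture, which shows the gripper at its left edge.

Run:
```python
from h import *
d=load('top'); im=cv2.imread('pics/top1.png')[120:240,0:120]; im=cv2.resize(im,None,fx=5,fy=5,interpolation=cv2.INTER_CUBIC); im=cv2.convertScaleAbs(im,alpha=1.3)
o=np.array([.5103,.4413,0]); y=np.array([.756,.654,0])
for z,c in((.18,(0,0,255)),(.218,(0,255,0))):
    q=proj(d,[o+k*y+[0,0,z] for k in(-.057,-.0425,.0425,.057)]); print(z,q.tolist())
    for p in q: cv2.circle(im,(int(p[0]*5),int((p[1]-120)*5)),3,c,-1)
cv2.imwrite('pics/t8c.png',im)
```

```text
0.18 [[72.2, 214.2], [67.8, 207.7], [42.6, 171.0], [38.5, 164.9]]
0.218 [[59.7, 211.2], [55.1, 204.5], [29.1, 166.0], [24.9, 159.6]]
```

View pics/t8c.png

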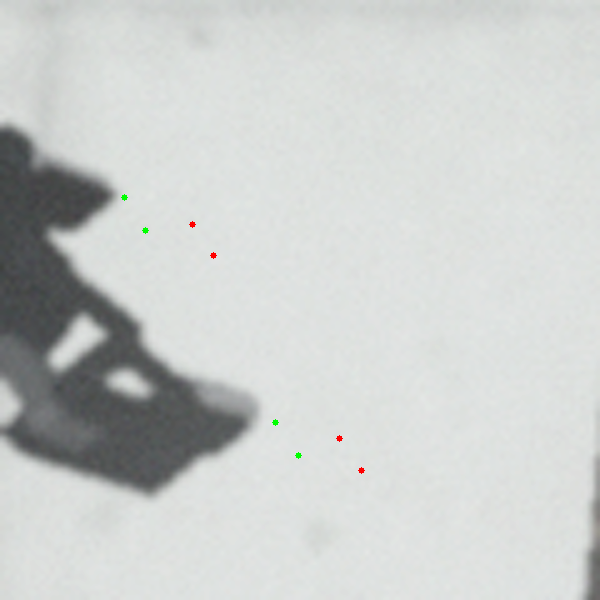

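Run:
```python
from h import *
t,s=load('top'),load('side')
def tri(a,b):
    P=[]
    for d,uv in((t,a),(s,b)): 
        p0,p1=ray(d,[uv],0.)[0],ray(d,[uv],.3)[0]; v=(p1-p0)/np.linalg.norm(p1-p0); P.append((p0,v))
    A=sum(np.eye(3)-np.outer(v,v) for _,v in P); b=sum((np.eye(3)-np.outer(v,v))@p for p,v in P); x=np.linalg.solve(A,b)
    return x,[np.linalg.norm((np.eye(3)-np.outer(v,v))@(x-p)) for p,v in P]
a=tri((22.5,158.4),(289,194));b=tri((50.5,201),(362,177)); print(a,b,(a[0]+b[0])/2)
print(tri((451.6,143.6),(303,151.5)),tri((292.1,142.1),(276,225)))
```

```text
(array([0.54948003, 0.46593373, 0.24160379]), [np.float64(5.934616679984685e-05), np.float64(5.934616679995913e-05)]) (array([0.4768646 , 0.40566296, 0.24376078]), [np.float64(0.003270493063112419), np.float64(0.003270493063112338)]) [0.51317231 0.43579834 0.24268228]
(array([ 0.6417433 , -0.28571852,  0.08669567]), [np.float64(0.0008291890067495219), np.float64(0.0008291890067495094)]) (array([0.65717687, 0.0361092 , 0.00887822]), [np.float64(8.579511149583042e-05), np.float64(8.579511149602846e-05)])
```

Triangulation settles it. Fully open at the start, the tips were about 39 mm behind the TCP, so about 26 mm behind when shut, and x and y agree within 5 mm. I'll lower 2 mm more, hold, then raise.

>>> send_rows(deltas=[[0,0,0,0.012,0,0,0],[0,0,0,0.012,0,0,0],[0,0,0,0.012,0,0,0],[0,0,0,0.012,0,0,0],[0,0,0,0.012,0,0,0],[0,0,0,0.012,0,0,0],[0,0,0,0.012,0,0,0],[0,0,0,0.012,0,0,0],[0,0,0,0.012,0,0,0],[0,0,0,0.012,0,0,0],[0,0,0,0.012,0,0,0],[0,0,0,0.012,0,0,0],[0,0,0,0.012,0,0,0],[0,0,0,0.012,0,0,0],[0,0,0,0.012,0,0,0],[0,0,0,0.012,0,0,0],[0,0,0,0.012,0,0,0],[0,0,0,0.012,0,0,0],[0,0,0,0.012,0,0,0],[0,0,0,0.012,0,0,0]])

```text
clock: 7.77
tcp_pos: [0.6403, -0.2849, 0.0889]
orientation: [1.306, 2.857, 0.0]
contact_force: [0.4, -0.3, -0.1]
grip_width: -0.0003
```

>>> send_rows(deltas=[[0,0,0,0,0,0,0],[0,0,0,0,0,0,0],[0,0,0,0,0,0,0],[0,0,0,0,0,0,0],[0,0,0,0,0,0,0],[0,0,0,0,0,0,0],[0,0,0,-0.1,0,0,0],[0,0,0,-0.25,0,0,0],[0,0,0,-0.4,0,0,0],[0,0,0,-0.55,0,0,0],[0,0,0,-0.7,0,0,0],[0,0,0,-0.85,0,0,0],[0,0,0,-1,0,0,0],[0,0,0,-1,0,0,0]])

```text
clock: 8.93
tcp_pos: [0.6426, -0.2863, 0.2447]
orientation: [1.303, 2.849, 0.001]
contact_force: [0.9, -1.2, -0.4]
grip_width: -0.0
```

```bash
python3 -c "
from h import *
print(delta([.656,.036,.2385]))"
```

```text
(array([1.567, 1.473, 0.036]), array([ 0.6426, -0.2863,  0.2447]), 8.93)
```

>>> send_rows(deltas=[[0,0.05,0.05,0,0,0,0],[0,0.15,0.14,0,0,0,0],[0,0.26,0.24,0,0,0,0],[0,0.37,0.35,0,0,0,0],[0,0.48,0.45,0,0,0,0],[0,0.59,0.55,0,0,0,0],[0,0.7,0.66,0,0,0,0],[0,0.78,0.74,0,0,0,0]])

```text
clock: 9.6
tcp_pos: [0.647, -0.1199, 0.2372]
orientation: [-1.301, -2.856, -0.001]
contact_force: [-0.3, -0.6, 1.0]
grip_width: -0.0
```

>>> send_rows(deltas=[[0,0.11,0.1,0,0,0,0],[0,0.22,0.21,0,0,0,0],[0,0.33,0.31,0,0,0,0],[0,0.44,0.41,0,0,0,0],[0,0.55,0.52,0,0,0,0],[0,0.66,0.62,0,0,0,0],[0,0.74,0.69,0,0,0,0],[0,0.78,0.73,0,0,0,0],[0,0.78,0.73,0,0,0,0],[0,0.78,0.73,0,0,0,0],[0,0.78,0.73,0,0,0,0]])

```text
clock: 10.52
tcp_pos: [0.6537, 0.0345, 0.2386]
orientation: [-1.309, -2.856, 0.002]
contact_force: [0.2, -0.9, 0.6]
grip_width: 0.0004
```

```bash
python3 -c "
from h import *
print(delta([.656,.036,.0145+.03]))"
```

```text
(array([-0.002,  0.02 ,  1.294]), array([0.6537, 0.0345, 0.2386]), 10.52)
```

>>> send_rows(deltas=[[0,0,0.02,0.1,0,0,0],[0,0,0.02,0.25,0,0,0],[0,0,0.02,0.4,0,0,0],[0,0,0.02,0.55,0,0,0],[0,0,0.02,0.7,0,0,0],[0,0,0.02,0.85,0,0,0],[0,0,0.02,1,0,0,0]])

```text
clock: 11.1
tcp_pos: [0.6563, 0.036, 0.088]
orientation: [1.31, 2.855, -0.001]
contact_force: [0.4, -0.4, -0.4]
grip_width: 0.0
```

>>> send_rows(deltas=[[0,0,0,0.1,0,0,0],[0,0,0,0.2,0,0,0],[0,0,0,0.27,0,0,0],[0,0,0,0.3,0,0,0],[0,0,0,0.3,0,0,0],[0,0,0,0.3,0,0,0]])

```text
clock: 11.6
tcp_pos: [0.6567, 0.0376, 0.0445]
orientation: [1.307, 2.856, 0.0]
contact_force: [0.3, -0.5, -0.0]
grip_width: 0.0
```

Run:
```python
from h import *
d=grab('side','s9.png'); print(delta([.656,.036,.0135]))
p=r.get_obs()['tcp_pos']; print(proj(d,[p+[0,0,k] for k in(-.011,.0255)]), proj(d,[[.656,.036,.012],[.656,.036,.039]]))
im=cv2.imread('pics/s9.png')[150:260,220:330]; cv2.imwrite('pics/s9c.png',cv2.convertScaleAbs(cv2.resize(im,None,fx=5,fy=5,interpolation=cv2.INTER_CUBIC),alpha=1.3))
```

```text
(array([-0.005, -0.014,  0.209]), array([0.657 , 0.0379, 0.0449]), 11.65)
[[275.4 214.6]
 [274.8 198.5]] [[276.5 223.7]
 [276.  212. ]]
```

View pics/s9c.png

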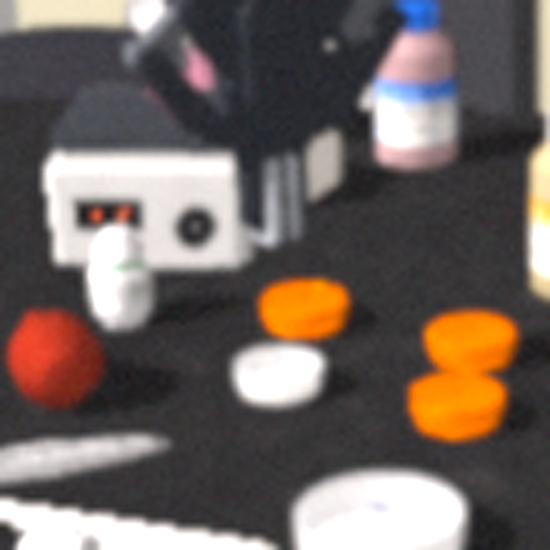

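The tip is at crop (272,245), pixel row 199, which matches the 25.5 mm offset prediction of 198.5. The dish rim is centred at crop (280,365), directly below. I'll lower about 31 mm and hold.

>>> send_rows(deltas=[[0,-0.005,-0.014,0.05,0,0,0],[0,-0.005,-0.014,0.1,0,0,0],[0,-0.005,-0.014,0.15,0,0,0],[0,-0.005,-0.014,0.19,0,0,0],[0,-0.005,-0.014,0.205,0,0,0],[0,-0.005,-0.014,0.205,0,0,0],[0,-0.005,-0.014,0.205,0,0,0],[0,-0.005,-0.014,0.205,0,0,0],[0,-0.005,-0.014,0.205,0,0,0],[0,-0.005,-0.014,0.205,0,0,0],[0,-0.005,-0.014,0.205,0,0,0],[0,-0.005,-0.014,0.205,0,0,0],[0,-0.005,-0.014,0.205,0,0,0],[0,-0.005,-0.014,0.205,0,0,0],[0,-0.005,-0.014,0.205,0,0,0],[0,-0.005,-0.014,0.205,0,0,0],[0,-0.005,-0.014,0.205,0,0,0],[0,-0.005,-0.014,0.205,0,0,0]])

```text
clock: 13.15
tcp_pos: [0.6552, 0.0363, 0.0132]
orientation: [-1.306, -2.857, -0.0]
contact_force: [0.4, 0.4, 0.2]
grip_width: 0.0002
```

Run:
```python
from h import *
d=grab('side','s10.png'); print(delta([.656,.036,.0135]))
p=r.get_obs()['tcp_pos']; print(proj(d,[p+[0,0,.0255]]), proj(d,[[.656,.036,.014]]))
im=cv2.imread('pics/s10.png')[170:250,240:320]; cv2.imwrite('pics/s10c.png',cv2.convertScaleAbs(cv2.resize(im,None,fx=6,fy=6,interpolation=cv2.INTER_CUBIC),alpha=1.3))
```

```text
(array([-0.005,  0.003, -0.002]), array([0.6552, 0.0363, 0.0132]), 13.2)
[[276.3 212.3]] [[276.4 222.8]]
```

View pics/s10c.png

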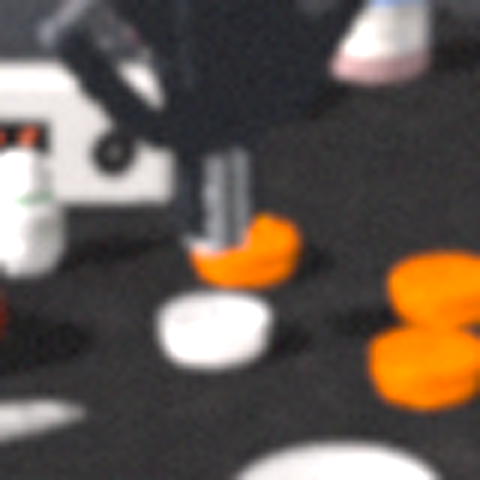

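The tip is at crop (217,250), row 212 as predicted. It is over the dish at (215,320) with a clear gap. I'll finish the hold and raise.

>>> send_rows(deltas=[[0,0,0,0,0,0,0],[0,0,0,0,0,0,0],[0,0,0,0,0,0,0],[0,0,0,0,0,0,0],[0,0,0,0,0,0,0],[0,0,0,0,0,0,0],[0,0,0,0,0,0,0],[0,0,0,0,0,0,0],[0,0,0,0,0,0,0],[0,0,0,0,0,0,0],[0,0,0,-0.1,0,0,0],[0,0,0,-0.25,0,0,0],[0,0,0,-0.4,0,0,0],[0,0,0,-0.55,0,0,0],[0,0,0,-0.7,0,0,0],[0,0,0,-0.85,0,0,0],[0,0,0,-1,0,0,0]])

```text
clock: 14.62
tcp_pos: [0.655, 0.0363, 0.1643]
orientation: [-1.307, -2.857, -0.0]
contact_force: [0.3, -0.4, -0.5]
grip_width: 0.0003
```

>>> send_rows(deltas=[[0,0,0,-0.15,0,0,0],[0,0,0,-0.3,0,0,0],[0,0,0,-0.4,0,0,0],[0,0,0,-0.47,0,0,0],[0,0,0,-0.47,0,0,0],[0,0,0,-0.47,0,0,0]])

```text
clock: 15.12
tcp_pos: [0.6551, 0.0363, 0.2335]
orientation: [1.306, 2.857, 0.0]
contact_force: [-0.4, -0.1, -0.7]
grip_width: -0.0004
```

```bash
python3 -c "
from h import *
print(delta([.4205,.166,.235]))"
```

```text
(array([ 1.677, -0.617, -0.01 ]), array([0.6551, 0.0363, 0.2335]), 15.12)
```

>>> send_rows(deltas=[[0,0.06,-0.02,0,0,0,0],[0,0.18,-0.07,0,0,0,0],[0,0.32,-0.12,0,0,0,0],[0,0.46,-0.17,0,0,0,0],[0,0.6,-0.22,0,0,0,0],[0,0.74,-0.27,0,0,0,0],[0,0.84,-0.31,0,0,0,0]])

```text
clock: 15.7
tcp_pos: [0.5344, 0.1025, 0.232]
orientation: [-1.303, -2.855, 0.003]
contact_force: [0.5, -0.5, 0.8]
grip_width: -0.0002
```

>>> send_rows(deltas=[[0,0.14,-0.05,0,0,0,0],[0,0.28,-0.1,0,0,0,0],[0,0.42,-0.15,0,0,0,0],[0,0.56,-0.2,0,0,0,0],[0,0.7,-0.25,0,0,0,0],[0,0.8,-0.29,0,0,0,0],[0,0.84,-0.31,0,0,0,0],[0,0.84,-0.31,0,0,0,0],[0,0.84,-0.31,0,0,0,0]])

```text
clock: 16.45
tcp_pos: [0.4199, 0.1657, 0.2332]
orientation: [-1.306, -2.857, 0.001]
contact_force: [0.8, -0.3, 0.4]
grip_width: 0.0
```

```bash
python3 -c "
from h import *
print(delta([.4205,.166,.0165]))"
```

```text
(array([-1.000e-03,  5.000e-03,  1.445e+00]), array([0.4199, 0.1657, 0.2332]), 16.45)
```

>>> send_rows(deltas=[[0,0,0,0.1,0,0,0],[0,0,0,0.25,0,0,0],[0,0,0,0.4,0,0,0],[0,0,0,0.55,0,0,0],[0,0,0,0.7,0,0,0],[0,0,0,0.85,0,0,0],[0,0,0,0.95,0,0,0],[0,0,0,1,0,0,0]])

```text
clock: 17.12
tcp_pos: [0.4197, 0.1646, 0.0815]
orientation: [-1.308, -2.855, 0.005]
contact_force: [0.2, -0.6, -0.4]
grip_width: 0.0
```

>>> send_rows(deltas=[[0,0,0.005,0.1,0,0,0],[0,0,0.005,0.2,0,0,0],[0,0,0.005,0.24,0,0,0],[0,0,0.005,0.24,0,0,0],[0,0,0.005,0.24,0,0,0]])

```text
clock: 17.53
tcp_pos: [0.4211, 0.1663, 0.0479]
orientation: [1.307, 2.856, -0.0]
contact_force: [0.1, -0.4, 0.4]
grip_width: 0.0003
```

Run:
```python
from h import *
d=grab('side','s11.png'); print(delta([.4205,.166,.0165]))
p=r.get_obs()['tcp_pos']; print(proj(d,[p+[0,0,.0255]]), proj(d,[[.4205,.166,.017],[.4205,.166,.042]]))
im=cv2.imread('pics/s11.png')[190:300,335:445]; cv2.imwrite('pics/s11c.png',cv2.convertScaleAbs(cv2.resize(im,None,fx=5,fy=5,interpolation=cv2.INTER_CUBIC),alpha=1.3))
```

```text
(array([ 0.001, -0.007,  0.212]), array([0.4213, 0.1666, 0.0483]), 17.58)
[[390.7 226.9]] [[389.4 255. ]
 [390.1 242.7]]
```

View pics/s11c.png

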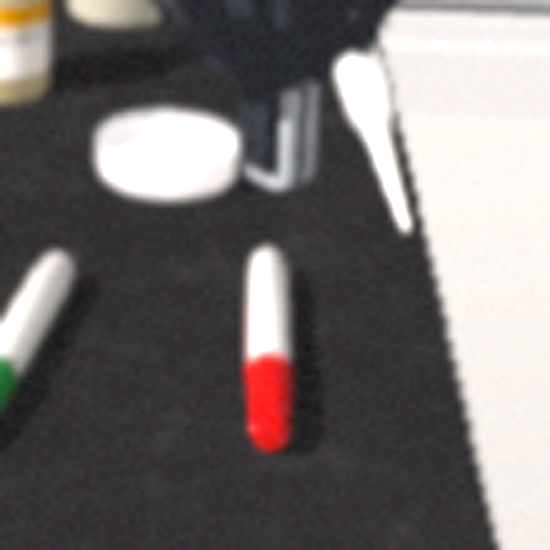

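The tip is at crop (278,188), row 227.6 against 226.9 predicted. It is over the red marker's line, with the marker's middle at about crop (270,330). I'll lower 31 mm and hold.

>>> send_rows(deltas=[[0,0,-0.007,0.05,0,0,0],[0,0,-0.007,0.1,0,0,0],[0,0,-0.007,0.15,0,0,0],[0,0,-0.007,0.19,0,0,0],[0,0,-0.007,0.21,0,0,0],[0,0,-0.007,0.21,0,0,0],[0,0,-0.007,0.21,0,0,0],[0,0,-0.007,0.21,0,0,0],[0,0,-0.007,0.21,0,0,0],[0,0,-0.007,0.21,0,0,0],[0,0,-0.007,0.21,0,0,0],[0,0,-0.007,0.21,0,0,0],[0,0,-0.007,0.21,0,0,0],[0,0,-0.007,0.21,0,0,0],[0,0,-0.007,0.21,0,0,0],[0,0,-0.007,0.21,0,0,0],[0,0,-0.007,0.21,0,0,0],[0,0,-0.007,0.21,0,0,0]])

```text
clock: 19.08
tcp_pos: [0.4198, 0.1659, 0.0162]
orientation: [-1.307, -2.857, -0.0]
contact_force: [-0.1, -0.3, -0.3]
grip_width: -0.0002
```

Run:
```python
from h import *
d=grab('side','s12.png'); print(delta([.4205,.166,.0165]), r.get_obs()['contact_force'])
im=cv2.imread('pics/s12.png')[190:300,335:445]; cv2.imwrite('pics/s12c.png',cv2.convertScaleAbs(cv2.resize(im,None,fx=5,fy=5,interpolation=cv2.INTER_CUBIC),alpha=1.3))
```

```text
(array([-0.003,  0.004, -0.002]), array([0.4197, 0.1659, 0.0162]), 19.13) [-0.01022934  0.30318856  0.61141934]
```

The viewer's limit is reached, but the numbers are good. I'll finish the hold and raise.

>>> send_rows(deltas=[[0,0,0,0,0,0,0],[0,0,0,0,0,0,0],[0,0,0,0,0,0,0],[0,0,0,0,0,0,0],[0,0,0,0,0,0,0],[0,0,0,0,0,0,0],[0,0,0,0,0,0,0],[0,0,0,0,0,0,0],[0,0,0,0,0,0,0],[0,0,0,0,0,0,0],[0,0,0,-0.1,0,0,0],[0,0,0,-0.25,0,0,0],[0,0,0,-0.4,0,0,0],[0,0,0,-0.55,0,0,0],[0,0,0,-0.7,0,0,0],[0,0,0,-0.85,0,0,0],[0,0,0,-1,0,0,0]])

```text
clock: 20.55
tcp_pos: [0.4195, 0.1657, 0.1673]
orientation: [-1.307, -2.857, 0.0]
contact_force: [0.4, -0.3, 0.2]
grip_width: -0.0001
```

>>> send_rows(deltas=[[0,0,0,-0.15,0,0,0],[0,0,0,-0.3,0,0,0],[0,0,0,-0.45,0,0,0],[0,0,0,-0.57,0,0,0],[0,0,0,-0.6,0,0,0],[0,0,0,-0.6,0,0,0],[0,0,0,-0.6,0,0,0],[0,0,0,-0.6,0,0,0],[0,0,0,-0.6,0,0,0]])

```text
clock: 21.3
tcp_pos: [0.419, 0.1655, 0.2549]
orientation: [-1.306, -2.856, 0.003]
contact_force: [0.5, 0.0, -0.6]
grip_width: -0.0003
```

Run:
```python
from h import *
a=cv2.imread('pics/side1.png').astype(int); grab('side','s13.png'); b=cv2.imread('pics/s13.png').astype(int)
for n,(x0,y0,x1,y1) in dict(blue=(295,150,315,182),dish=(262,215,290,235),red=(378,235,402,282),green=(320,238,352,280)).items(): print(n,abs(a-b)[y0:y1,x0:x1].mean().round(1))
o=r.get_obs(); print(o['clock'],o['tcp_pos'],abs(o['qvel']).max())
if o['tcp_pos'][2]>.24: print(r.hand_in())
```

```text
blue 19.8
dish 8.1
red 6.0
green 5.7
21.35 [0.4191709  0.16553772 0.25506045] 0.006144754530314141
the job is handed in; nothing more can be done
None
```

The arm pointed with closed fingertips at the blue-capped bottle, then the small dish, then the red marker, about 2 s each. It travelled between them with the hand raised, and I handed the job in at 21.4 s. The TCP finished at z = 0.255 m, which puts the fingertips at about 0.28 m.

**Fingertip height:** The stated geometry and the pictures disagreed. The text puts the tips 11 mm ahead of the TCP, but the pictures from both cameras put them about 25 mm behind it. I worked to the pictures, which kept matching later views within about 1 px, so by the pictures the gaps were about 25 mm at each thing.

**Last checks:**
- **Contact:** the force readings stayed at noise level (about 1 N) throughout.
- **Bench, before and after:** the side-view difference was low at the dish (8) and both markers (6). At the blue bottle it was 19.8. I think that is because the gripper was in front of that spot in the first picture, but I did not confirm it.
- **Not seen:** I could not view the last close-up at the red marker because the picture limit was reached. That hold relies on the measured pose and the tip offset confirmed just before it.

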